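Find the rocking tub lid and hold it home

ROBOT

A 6-joint arm with a two-finger parallel gripper is mounted at the origin on the work surface. World frame = base frame: x ahead of the robot, y to its left, z up, the work surface at z = 0. Lengths are in m, angles in rad, forces in N, time in s.
With the tool pointing down it reaches from about 0.25 to 0.775 m from the base axis. Payload 4 kg.
Tool frame: the origin (TCP) lies at the very end of the fingers, on their centre line; the grasp point (between the pads) lies 19 mm behind it; z points along the fingers, y is the line along which they close (so a half turn about z gives the same grasp; the last joint's range is limited). The gripper opens to 94 mm and grips with 3 to 60 N. Pads are 16 mm wide; open, the fingers measure 119 mm over their backs; the gripper's body (75 mm by 177 mm) begins 78 mm behind the grasp point.
Start: joints at [-1.261, 0.087, 1.371, -0, 1.684, -0.103], TCP at [0.221, -0.504, 0.206] pointing down, gripper open.
Joint ranges: [-3.1, 3.1], [-0.76, 2.03], [0.27, 2.55], [-1.08, 4.22], [0.17, 2.65], [-2.57, 2.57]. Speed limits (rad/s): [2.79, 2.79, 3.14, 3.14, 3.14, 3.14].

INTERFACE

Orientations are given as [roll, pitch, yaw] about the fixed x, y, z axes, in that order (R = Rz(yaw) Ry(pitch) Rx(roll)).
In Python, from bench import robot gives the robot as it stands. The module is installed in compiled form; this text tells all that it offers.
- The arm moves only by the tool move_arm, never from a script. Its argument "deltas" is one flat list of numbers, 7 for each row, row after row: the turn, a rotation vector about the tool's x, y, z in rad, then the shift along the tool's x, y, z in cm, then the closure, from -1 (fully open) to 1 (shut). A call has 1 to 8 rows; each row is the pose to reach, as a shift and turn from the pose commanded when the call began, along the tool's axes at that moment; what a row does not reach only later rows make up. A row lasts 1/10 s, in which the tool goes at most 50 mm and 8.59 degrees, less where a joint would pass 70% of its speed; a pose out of reach is approached as far as the arm can. A call with a gripper value outside its range is refused whole. The fingers move at their own pace and stop on an object; the grip force is fixed at half the most. Time passes only in rows, so rows that repeat a pose let the fingers close. It gives the time, the measured TCP pose, the force, the opening and the grip force at its end, in the units of the state.
- robot.get_obs(): the state, without advancing time (a new reading comes with each control period).
- robot.snapshot(name): name is "scene" or "top" or "wrist"; returns a dict with "image" (480x640x3 uint8, red, green, blue), "depth" (480x640 float32, m along the optical axis (not along the pixel's ray), 0 where there is no reading), "fov_y" (degrees; the focal length in pixels is half the picture's height over the tangent of half this angle, whatever the lens; pixels are square), "cx", "cy" (the principal point, pixels), "D" ([k1, k2, p1, p2, k3] as OpenCV has them; the pictures are not rectified), "origin" and "orientation" of the camera in the world; the wrist camera has in their place "T_tool_cam" (4x4, takes a point from camera to tool coordinates, whose origin is the TCP and whose axes are the flange's). Camera axes: x right, y up, looking along -z (the intrinsics and any distortion apply to the point x, -y, -z); pixel columns grow to the right and rows downward; lengths in m; the calibration is good to about 2 mm. A picture is of the moment at which its call begins: read the wrist's pose just before it.
- robot.close_job(): hands the job in; it is judged then, once.
The state is a dict: "time": time; "joint_positions": joint angles; "qvel": joint speeds; "joint_torque": joint torques, N m; "tool_pos": TCP position; "ee_rot": TCP orientation; "wrist_force": force on the tool from outside, world axes, zero at the start; "wrist_torque": the same for the moment, N m; "width": finger opening in m; "finger_force": force on a finger pad.
Only numpy, scipy, OpenCV 4.12 (cv2) and the standard library are available. Lean on these libraries where they do the work, as an engineer would, in place of code of your own. Each camera call takes 0.05 s, during which the arm holds its last target. There are 200 camera calls.

TASK

One of the four blue lids on the sample tubs is not home, though all look alike: press lightly near the edge of one lid after another until you find the one that rocks, then push that lid straight down, level and fully home. Finish while still holding it down with a light, steady push of the fingertips, so that its seal takes. Only touch and press: do not pull any lid up, and leave everything else where it is.

Things in the scene. Friction and masses are not known exactly. Their poses are not given: they have to be found in the camera images.
- board: fixed wooden ware board, 300 mm (its x) by 420 mm (its y) by 16 mm thick, lying on the bench; it carries four covered sample tubs in two rows of two. Origin at the centre of its underside, at bench height, z up. It cannot be moved.
- lid_1: round blue push-on lid of the near left tub. Origin at the centre of its flat top face, 75 mm above the bench at the start; z points up out of the lid. 76 mm across with a 22 mm deep skirt, over a white tub 69 mm across fixed to the board. All four lids look alike and start level; their differing heights mean nothing.
- lid_2: round blue push-on lid of the near right tub. Origin at the centre of its flat top face, 80 mm above the bench at the start; z points up out of the lid. Same lid as lid_1. Any one of the four is loose, the other three are home: pressed anywhere with moderate force, those neither tip nor sink (under 1 mm).
- lid_3: round blue push-on lid of the far left tub. Origin at the centre of its flat top face, 72 mm above the bench at the start; z points up out of the lid. Same lid as lid_1. The loose one, wherever it is: 1 to 2 N near its edge tips it by up to 0.17 rad (25 mm out from the centre it dips some 4 to 5 mm), and it springs back level when let go.
- lid_4: round blue push-on lid of the far right tub. Origin at the centre of its flat top face, 77 mm above the bench at the start; z points up out of the lid. Same lid as lid_1. The loose one, wherever it is: 7 to 10 N on its middle pushes it down 6 mm to a hard stop, where it is home, stays by itself and no longer rocks.
- test_ring: terracotta test ring, 48 mm across, 22 mm tall, on the board between the tubs. Not part of the job. Origin at the centre of its underside.
- brush: glaze brush, 170 mm long, lying on the board on the left of the tubs; origin on its underside. Not part of the job.
- stamp: dark wooden stamp, an upright cylinder 32 mm across, 45 mm tall, on the board on the right of the tubs. Not part of the job. Origin at the centre of its underside.
- glaze_jar: jar with a black cap, 64 mm across, 85 mm tall, on the bench at the right. Not part of the job. Origin at the centre of its underside.
- bowl: white ceramic bowl, 120 mm across, 50 mm tall, on the bench at the left. Not part of the job. Origin at the centre of its underside.
- wheel_blank: terracotta ring, 100 mm across, 30 mm tall, on the bench at the right. Not part of the job. Origin at the centre of its underside.

How it is judged:
By the outcome, as a careful person would: the job done as asked, in the order asked, and still so for the second after the job is handed in, while the arm keeps its last pose, push and grip.
It also fails if it takes over 48 s, if anything falls off the work surface, if the arm or the gripper's body presses on something with over 40 N, if the wrist force passes 120 N, or if a joint passes its speed limit or range.

## Working session

There is one attempt and no reset: what is moved stays moved. The work goes in short steps, Python scripts to look and compute and a tool call to move; the robot and the scene stay as the last step left them, time stands still between calls to the robot, and variables do not carry over. Pictures are saved under pics/ and viewed, at most 10 in all, crops included, and the job is handed in when it is done.

Besides the shell and the picture viewer there is one more tool, called after ">>>" by a JSON object that holds its "name" and its "arguments". move_arm: Moves the arm, as the interface text tells. Its arguments: {"type":"object","properties":{"deltas":{"type":"array","items":{"type":"number"}}},"required":["deltas"]}

```bash
mkdir -p pics
cat > h.py <<'E'
import numpy as np, cv2
from scipy.spatial.transform import Rotation as R
from bench import robot
def rays(s,px):
    f=240/np.tan(np.radians(s["fov_y"])/2)
    K=np.array([[f,0,s["cx"]],[0,f,s["cy"]],[0,0,1]])
    u=cv2.undistortPoints(np.array(px,float).reshape(-1,1,2),K,np.array(s["D"],float)).reshape(-1,2)
    return np.c_[u[:,0],-u[:,1],-np.ones(len(u))]
def cam(s):
    o=np.array(s["orientation"]);
    return (o if o.shape==(3,3) else R.from_euler("xyz",o).as_matrix()), np.array(s["origin"])
def onplane(s,px,z):
    M,o=cam(s); d=rays(s,px)@M.T
    return o+d*((z-o[2])/d[:,2])[:,None]
def bydepth(s,px):
    M,o=cam(s); d=rays(s,px)
    D=[s["depth"][int(round(p[1])),int(round(p[0]))] for p in px]
    return o+(d*np.array(D)[:,None])@M.T
E
python3 - <<'E'
from h import *
s=robot.snapshot("top"); print(s["origin"],s["orientation"],s["fov_y"],s["D"])
im=cv2.cvtColor(s["image"],cv2.COLOR_RGB2BGR); cv2.imwrite("pics/top.png",im)
h=cv2.cvtColor(im,cv2.COLOR_BGR2HSV)
m=cv2.inRange(h,(95,90,50),(130,255,255))
n,l,st,c=cv2.connectedComponentsWithStats(m)
for i in range(1,n):
    if st[i,4]>150:
        print(st[i],c[i],bydepth(s,[c[i]]).round(4),onplane(s,[c[i]],.076).round(4))
o=robot.get_obs(); print(o)
E
```

```text
[0.35010887 0.00834522 1.3747863 ] [ 0.16050923 -0.01218851 -1.55171397] 45.16015106949904 [0.0517092 0.        0.        0.        0.       ]
[  0 100  33  57 850] [ 12.31176471 130.15176471] [[0.8053 0.7478 0.0081]] [[0.7827 0.7111 0.076 ]]
[282 196  32  33 836] [297.47727273 211.66148325] [[0.6068 0.0534 0.0773]] [[0.607  0.0534 0.076 ]]
[228 208  33  33 843] [244.15421115 224.08422301] [[0.5761 0.1745 0.0731]] [[0.5756 0.1741 0.076 ]]
[289 248  33  33 853] [305.06799531 263.92262603] [[0.4866 0.0331 0.0812]] [[0.4872 0.0332 0.076 ]]
[234 260  33  34 871] [249.90126292 276.68082664] [[0.4561 0.1565 0.0742]] [[0.456  0.1563 0.076 ]]
{'time': 0.05, 'joint_positions': array([-1.26108854e+00,  8.79346424e-02,  1.37222320e+00, -9.63546936e-06,
        1.68357815e+00, -1.03090312e-01]), 'qvel': array([-9.71669633e-04, -2.28404311e-04, -3.05308053e-03, -2.51008587e-05,
       -6.07895267e-04,  7.16418637e-04]), 'joint_torque': array([ 8.18760946e-04, -3.41539872e+01, -3.03596592e+01,  7.18637486e-02,
        3.04896198e-02, -9.62528975e-05]), 'tool_pos': array([ 0.22047948, -0.50329037,  0.20433105]), 'ee_rot': array([-3.13945971e+00, -2.11040155e-04,  4.12796801e-01]), 'wrist_force': array([0.03189996, 0.03818013, 0.687336  ]), 'wrist_torque': array([-0.07086838, -0.01622288, -0.01335482]), 'finger_force': 0.0, 'width': 0.09386393719261703}
```

View pics/top.png

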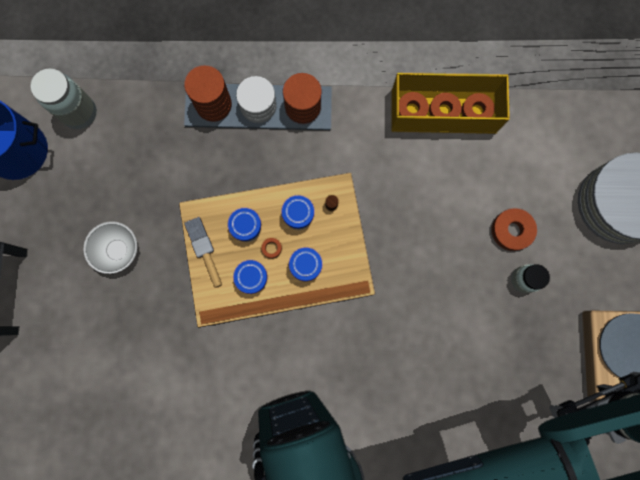

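The top view shows the board with four lids: near left (250,277), near right (305,264), far left (244,224) and far right (297,212). Their heights by depth agree with those stated. I'll shut the fingers and go over lid_2 first.

```bash
cat >> h.py <<'E'
L={1:(.456,.1565,.075),2:(.487,.0332,.080),3:(.576,.1745,.072),4:(.607,.0534,.077)}
def go(i,off,dz,o=None):
    "delta (tool axes, cm) to press point: lid i, off m along tool x, dz above top"
    o=o or robot.get_obs(); M=R.from_euler("xyz",o["ee_rot"]).as_matrix()
    t=np.array(L[i])+np.array([0,0,dz])+off*np.array([M[0,0],M[1,0],0])
    return (100*M.T@(t-o["tool_pos"])).round(2), t.round(4)
E
python3 - <<'E'
from h import *
for i in (2,4,3,1): print(i,go(i,-.025,.025))
E
```

```text
2 (array([ 43.43, -38.43,  10.02]), array([0.4641, 0.0232, 0.105 ]))
4 (array([ 55.24, -35.46,  10.32]), array([0.5841, 0.0434, 0.102 ]))
3 (array([ 57.25, -47.8 ,  10.85]), array([0.5531, 0.1645, 0.097 ]))
1 (array([ 45.54, -50.97,  10.55]), array([0.4331, 0.1465, 0.1   ]))
```

>>> {"name": "move_arm", "arguments": {"deltas": [0,0,0,43.4,-38.4,3,1,0,0,0,43.4,-38.4,3,1,0,0,0,43.4,-38.4,3,1,0,0,0,43.4,-38.4,3,1,0,0,0,43.4,-38.4,3,1,0,0,0,43.4,-38.4,3,1,0,0,0,43.4,-38.4,3,1,0,0,0,43.4,-38.4,3,1]}}

```text
time: 0.85
tool_pos: [0.3885, -0.1393, 0.1842]
ee_rot: [-3.141, 0.0, 0.412]
wrist_force: [0.7, -0.3, 0.1]
width: 0.0337
finger_force: 0.0
```

Run:
```python
from h import *
o=robot.get_obs(); print(o["time"],o["tool_pos"],o["ee_rot"],o["width"],go(2,-.025,.02,o))
```

```text
0.85 [ 0.38854987 -0.1392527   0.18421139] [-3.14137778e+00  2.39908790e-04  4.12386868e-01] 0.03370592019443999 (array([ 13.43, -11.85,   8.42]), array([0.4641, 0.0232, 0.1   ]))
```

>>> {"name": "move_arm", "arguments": {"deltas": [0,0,0,13.0,-11.5,3,1,0,0,0,13.0,-11.5,3,1,0,0,0,13.0,-11.5,6,1,0,0,0,13.0,-11.5,7,1,0,0,0,13.0,-11.5,7,1,0,0,0,13.0,-11.5,7,1,0,0,0,13.0,-11.5,7,1]}}

```text
time: 1.55
tool_pos: [0.4617, 0.0152, 0.1157]
ee_rot: [3.14, -0.001, 0.412]
wrist_force: [0.3, 0.5, 0.1]
width: 0.0005
finger_force: 0.0
```

Run:
```python
from h import *
o=robot.get_obs(); print(o["time"],o["tool_pos"],o["ee_rot"],o["width"],go(2,-.025,.003,o))
s=robot.snapshot("wrist"); cv2.imwrite("pics/w1.png",cv2.cvtColor(s["image"],cv2.COLOR_RGB2BGR))
```

```text
1.55 [0.4617266  0.0151828  0.11568565] [ 3.14035703e+00 -8.40695179e-04  4.11784704e-01] 0.0005068406531433579 (array([ 0.53, -0.64,  3.27]), array([0.4641, 0.0232, 0.083 ]))
```

View pics/w1.png

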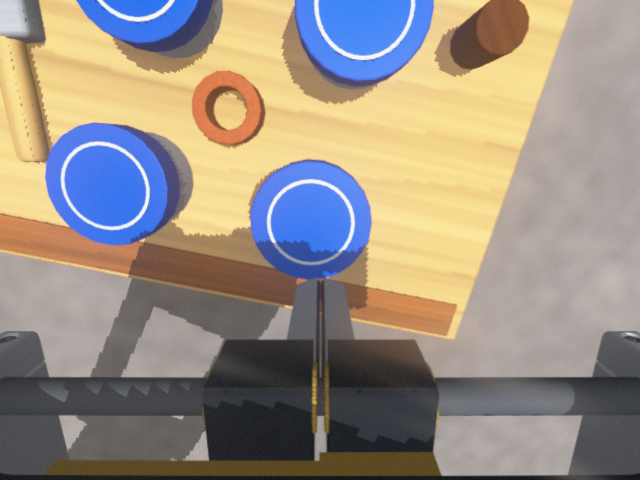

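The wrist view shows lid_2 at (311,218), with the closed fingertips at (320,280) just short of it and a clear path. Next I descend to just above its edge.

>>> {"name": "move_arm", "arguments": {"deltas": [0,0,0,0.5,-0.6,1.5,1,0,0,0,0.5,-0.6,2.7,1,0,0,0,0.5,-0.6,2.9,1,0,0,0,0.5,-0.6,2.9,1,0,0,0,0.5,-0.6,2.9,1]}}

```text
time: 2.1
tool_pos: [0.4639, 0.0231, 0.0864]
ee_rot: [3.141, -0.001, 0.412]
wrist_force: [-0.6, -0.3, -0.1]
width: 0.0004
finger_force: 0.0
```

Run:
```python
from h import *
o=robot.get_obs(); print(o["time"],o["tool_pos"],o["qvel"].round(3),o["wrist_force"],go(2,-.025,0,o))
```

```text
2.1 [0.46394077 0.02314025 0.08640995] [ 0.006 -0.002 -0.008  0.001 -0.001 -0.   ] [-0.64333354 -0.26555735 -0.07109233] (array([0.02, 0.  , 0.64]), array([0.4641, 0.0232, 0.08  ]))
```

>>> {"name": "move_arm", "arguments": {"deltas": [0,0,0,0,0,0.4,1,0,0,0,0,0,0.6,1,0,0,0,0,0,0.7,1,0,0,0,0,0,0.7,1]}}

```text
time: 2.5
tool_pos: [0.4639, 0.0235, 0.08]
ee_rot: [3.141, -0.001, 0.413]
wrist_force: [-1.3, -0.7, 4.2]
width: 0.0006
finger_force: 2.6
```

Lid_2 gave 4.2 N at z = 80 mm with no dip, so it is home. Next is lid_4.

Run:
```python
from h import *
print(go(4,-.025,.006))
```

```text
(array([11.81,  3.01, -0.3 ]), array([0.5841, 0.0434, 0.083 ]))
```

>>> {"name": "move_arm", "arguments": {"deltas": [0,0,0,0,0,-2,1,0,0,0,4,1,-2.5,1,0,0,0,8,2,-2.5,1,0,0,0,11.8,3,-2,1,0,0,0,11.8,3,-0.5,1,0,0,0,11.8,3,-0.3,1,0,0,0,11.8,3,-0.3,1,0,0,0,11.8,3,-0.3,1]}}

```text
time: 3.3
tool_pos: [0.5829, 0.0434, 0.0823]
ee_rot: [3.141, -0.0, 0.413]
wrist_force: [0.3, 0.5, 0.0]
width: 0.0005
finger_force: 0.0
```

Run:
```python
from h import *
print(robot.get_obs()["wrist_force"],go(4,-.025,0))
```

```text
[0.34849879 0.47224601 0.01527515] (array([0.11, 0.05, 0.53]), array([0.5841, 0.0434, 0.077 ]))
```

>>> {"name": "move_arm", "arguments": {"deltas": [0,0,0,0.1,0,0.3,1,0,0,0,0.1,0,0.5,1,0,0,0,0.1,0,0.6,1,0,0,0,0.1,0,0.6,1]}}

```text
time: 3.7
tool_pos: [0.5844, 0.0438, 0.0759]
ee_rot: [3.141, 0.0, 0.413]
wrist_force: [-1.3, 0.3, 0.4]
width: 0.0005
finger_force: 0.3
```

>>> {"name": "move_arm", "arguments": {"deltas": [0,0,0,0,0,0.1,1,0,0,0,0,0,0.1,1,0,0,0,0,0,0.1,1]}}

```text
time: 4.0
tool_pos: [0.5846, 0.0439, 0.0749]
ee_rot: [3.141, 0.0, 0.413]
wrist_force: [-1.0, -1.1, 2.1]
width: 0.0005
finger_force: 0.7
```

>>> {"name": "move_arm", "arguments": {"deltas": [0,0,0,0,0,0.1,1,0,0,0,0,0,0.1,1,0,0,0,0,0,0.1,1]}}

```text
time: 4.3
tool_pos: [0.5846, 0.0439, 0.0738]
ee_rot: [3.141, 0.0, 0.413]
wrist_force: [-1.5, -0.4, 2.3]
width: 0.0005
finger_force: 1.0
```

>>> {"name": "move_arm", "arguments": {"deltas": [0,0,0,0,0,0.1,1,0,0,0,0,0,0.1,1,0,0,0,0,0,0.1,1]}}

```text
time: 4.6
tool_pos: [0.5846, 0.0439, 0.0731]
ee_rot: [3.141, -0.0, 0.413]
wrist_force: [-2.0, -1.1, 4.0]
width: 0.0005
finger_force: 2.3
```

Run:
```python
from h import *
o=robot.get_obs();print(o["tool_pos"],o["wrist_force"],o["finger_force"])
s=robot.snapshot("wrist"); im=cv2.cvtColor(s["image"],cv2.COLOR_RGB2BGR); cv2.imwrite("pics/w2.png",im)
```

```text
[0.5846478  0.0438661  0.07314135] [-2.0335646  -1.14362132  3.96562201] 2.254163780598901
```

View pics/w2.png

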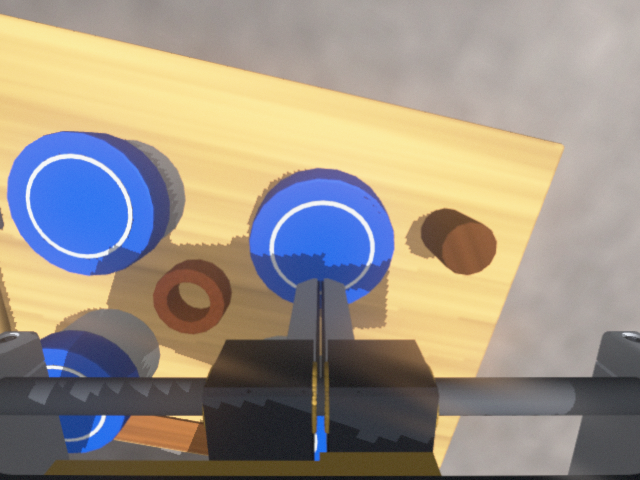

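The picture shows the lid tilted: its far skirt shows at (320,180) and the tip sits on the near rim at (320,290). Lid_4 dipped about 4 mm, so it is the loose one. I'll release it, move over its centre and check.

>>> {"name": "move_arm", "arguments": {"deltas": [0,0,0,0,0,-1,1,0,0,0,0,0,-2.5,1,0,0,0,1,0,-2.5,1,0,0,0,1,0,-2.5,1,0,0,0,1,0,-2.5,1]}}

```text
time: 5.15
tool_pos: [0.594, 0.0481, 0.0974]
ee_rot: [-3.141, 0.0, 0.413]
wrist_force: [-0.2, 0.4, 0.3]
width: 0.0006
finger_force: 0.0
```

Run:
```python
from h import *
o=robot.get_obs(); s=robot.snapshot("wrist")
T=s["T_tool_cam"]; M=R.from_euler("xyz",o["ee_rot"]).as_matrix()
C=M@T[:3,:3]; s["orientation"]=C; s["origin"]=o["tool_pos"]+M@T[:3,3]
im=cv2.cvtColor(s["image"],cv2.COLOR_RGB2BGR); h=cv2.cvtColor(im,cv2.COLOR_BGR2HSV)
g=L[4]
# white ring on lid top, near the expected lid
m=cv2.inRange(h,(0,0,90),(179,110,255)); b=cv2.inRange(h,(95,90,30),(130,255,255))
d=rays(s,[(x,y) for y in range(480) for x in range(640)])@C.T
P=(s["origin"]+d*((g[2]-s["origin"][2])/d[:,2])[:,None]).reshape(480,640,3)
r=np.hypot(P[...,0]-g[0],P[...,1]-g[1])
sel=(r<.034)&(m>0); ys,xs=np.nonzero(sel); keep=ys<270; 
p=P[ys[keep],xs[keep],:2]; A=np.c_[2*p,np.ones(len(p))]
q=np.linalg.lstsq(A,(p**2).sum(1),rcond=None)[0]
print(len(p),"ring centre",q[:2],"radius",np.sqrt(q[2]+q[0]**2+q[1]**2))
im[ys[keep],xs[keep]]=(0,0,255); cv2.imwrite("pics/w3.png",im)
print(o["tool_pos"],go(4,0,.003,o))
```

```text
796 ring centre [0.60900031 0.05430631] radius 0.026052084828524984
[0.59400361 0.0481347  0.09739841] (array([1.4 , 0.04, 1.74]), array([0.607 , 0.0534, 0.08  ]))
```

View pics/w3.png

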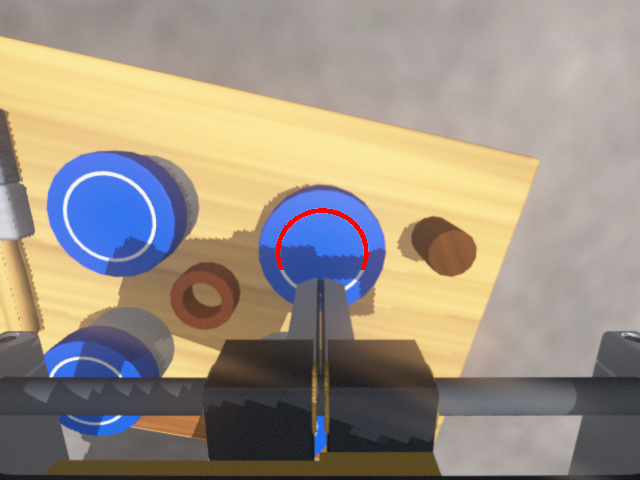

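The fitted ring (red, centred near (322,250)) gives a centre of (0.609, 0.054), within 2 mm of the top view. Next I go over the centre.

>>> {"name": "move_arm", "arguments": {"deltas": [0,0,0,1.5,0,0.5,1,0,0,0,1.5,0,1.4,1,0,0,0,1.5,0,1.8,1,0,0,0,1.5,0,2.0,1,0,0,0,1.5,0,2.0,1,0,0,0,1.5,0,2.0,1]}}

```text
time: 5.8
tool_pos: [0.6075, 0.0538, 0.0778]
ee_rot: [3.141, -0.0, 0.413]
wrist_force: [-0.1, -0.7, 0.1]
width: 0.0001
finger_force: 0.0
```

Now straight down in small steps.

>>> {"name": "move_arm", "arguments": {"deltas": [0,0,0,0,0,0.1,1,0,0,0,0,0,0.2,1,0,0,0,0,0,0.3,1,0,0,0,0,0,0.3,1]}}

```text
time: 6.2
tool_pos: [0.6078, 0.0538, 0.0765]
ee_rot: [3.141, -0.001, 0.413]
wrist_force: [-2.6, -0.7, 6.6]
width: 0.0007
finger_force: 2.9
```

>>> {"name": "move_arm", "arguments": {"deltas": [0,0,0,0,0,0.1,1,0,0,0,0,0,0.2,1,0,0,0,0,0,0.3,1,0,0,0,0,0,0.4,1,0,0,0,0,0,0.4,1,0,0,0,0,0,0.4,1]}}

```text
time: 6.8
tool_pos: [0.6078, 0.0538, 0.0727]
ee_rot: [3.141, -0.001, 0.413]
wrist_force: [-2.3, -0.2, 6.7]
width: 0.0005
finger_force: 3.3
```

>>> {"name": "move_arm", "arguments": {"deltas": [0,0,0,0,0,0.1,1,0,0,0,0,0,0.2,1,0,0,0,0,0,0.3,1,0,0,0,0,0,0.3,1,0,0,0,0,0,0.3,1]}}

```text
time: 7.3
tool_pos: [0.6078, 0.0538, 0.0709]
ee_rot: [3.14, -0.002, 0.413]
wrist_force: [-4.8, -0.2, 10.3]
width: 0.0006
finger_force: 5.3
```

>>> {"name": "move_arm", "arguments": {"deltas": [0,0,0,0,0,0.1,1,0,0,0,0,0,0.1,1,0,0,0,0,0,0.1,1]}}

```text
time: 7.6
tool_pos: [0.6079, 0.0538, 0.0709]
ee_rot: [3.14, -0.002, 0.413]
wrist_force: [-5.3, 0.8, 14.2]
width: 0.0002
finger_force: 6.9
```

It's at the hard stop: 6 mm down, and force rises with no further motion. I'll ease off to a light hold.

>>> {"name": "move_arm", "arguments": {"deltas": [0,0,0,0,0,-0.1,1,0,0,0,0,0,-0.2,1,0,0,0,0,0,-0.2,1,0,0,0,0,0,-0.2,1]}}

```text
time: 8.0
tool_pos: [0.6078, 0.0538, 0.071]
ee_rot: [3.141, -0.001, 0.413]
wrist_force: [-2.8, -0.4, 8.1]
width: 0.0003
finger_force: 3.7
```

Run:
```python
from h import *
s=robot.snapshot("scene"); im=cv2.cvtColor(s["image"],cv2.COLOR_RGB2BGR)
M,o=cam(s); f=240/np.tan(np.radians(s["fov_y"])/2)
p=(np.array(L[4])-o)@M; u=int(s["cx"]+f*p[0]/-p[2]); v=int(s["cy"]+f*p[1]/p[2])
print(u,v); c=im[max(v-75,0):v+75,max(u-100,0):u+100]; cv2.imwrite("pics/s.png",cv2.resize(c,None,fx=4,fy=4)[:600,:800])
h=cv2.cvtColor(im,cv2.COLOR_BGR2HSV); b=cv2.inRange(h,(95,90,30),(130,255,255))
M,o=cam(s); ys,xs=np.nonzero(b); P=bydepth(s,list(zip(xs,ys)))
for i in L:
    r=np.hypot(P[:,0]-L[i][0],P[:,1]-L[i][1]); q=P[(r<.033)&(abs(P[:,2]-L[i][2])<.012)]
    A=np.c_[q[:,:2]-np.array(L[i][:2]),np.ones(len(q))]; k=np.linalg.lstsq(A,q[:,2],rcond=None)[0]
    print(i,len(q),"z",k[2].round(4),"slopes",k[:2].round(3))
```

```text
328 245
1 39 z 0.071 slopes [0.022 0.18 ]
2 48 z 0.0796 slopes [-0.006 -0.029]
3 331 z 0.0716 slopes [0.01 0.01]
4 231 z 0.0702 slopes [0.001 0.003]
```

View pics/s.png

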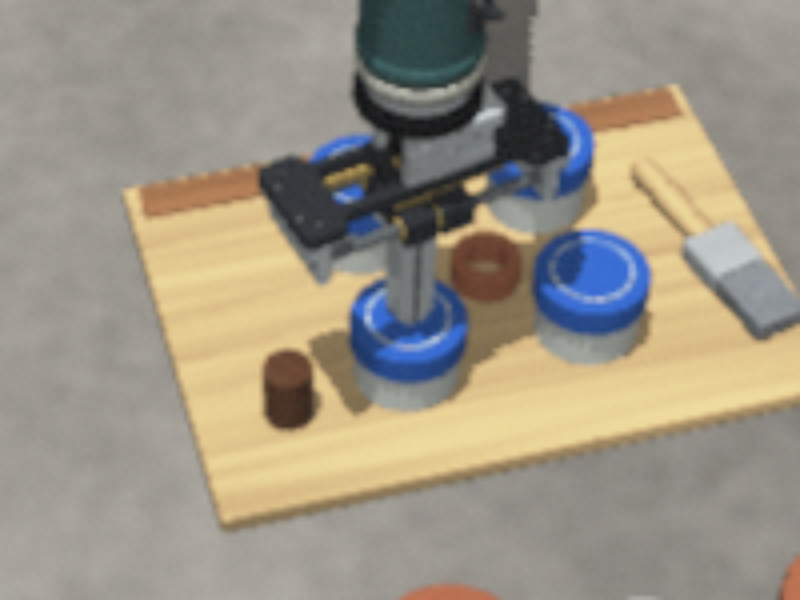

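The picture shows lid_4 at (410,330), level and lower, with the fingertips on its middle and everything else in place. Depth gives 70 mm with slopes under 0.003. I'll ease to about 4–5 N and hold.

>>> {"name": "move_arm", "arguments": {"deltas": [0,0,0,0,0,-0.1,1,0,0,0,0,0,-0.1,1,0,0,0,0,0,-0.1,1,0,0,0,0,0,-0.1,1,0,0,0,0,0,-0.1,1,0,0,0,0,0,-0.1,1,0,0,0,0,0,-0.1,1,0,0,0,0,0,-0.1,1]}}

```text
time: 8.85
tool_pos: [0.6078, 0.0538, 0.0711]
ee_rot: [3.141, -0.001, 0.413]
wrist_force: [-1.7, -0.8, 6.7]
width: 0.0005
finger_force: 3.1
```

>>> {"name": "move_arm", "arguments": {"deltas": [0,0,0,0,0,-0.06,1,0,0,0,0,0,-0.06,1,0,0,0,0,0,-0.06,1,0,0,0,0,0,-0.06,1,0,0,0,0,0,-0.06,1,0,0,0,0,0,-0.06,1,0,0,0,0,0,-0.06,1,0,0,0,0,0,-0.06,1]}}

```text
time: 9.65
tool_pos: [0.6078, 0.0538, 0.071]
ee_rot: [3.141, -0.001, 0.413]
wrist_force: [-2.7, -0.1, 6.2]
width: 0.0006
finger_force: 2.7
```

>>> {"name": "move_arm", "arguments": {"deltas": [0,0,0,0,0,-0.07,1,0,0,0,0,0,-0.07,1,0,0,0,0,0,-0.07,1,0,0,0,0,0,-0.07,1,0,0,0,0,0,-0.07,1,0,0,0,0,0,-0.07,1,0,0,0,0,0,-0.07,1,0,0,0,0,0,-0.07,1]}}

```text
time: 10.45
tool_pos: [0.6077, 0.0538, 0.0711]
ee_rot: [3.141, -0.0, 0.413]
wrist_force: [-0.2, -0.7, 3.9]
width: 0.0005
finger_force: 1.6
```

A light 4 N, steady, with the lid staying home. Handing in.

```bash
python3 -c "
from bench import robot
print(robot.close_job())"
```

```text
the job is handed in; nothing more can be done
None
```

Lid_4 (far right) was the one that rocked: I pushed it 6 mm straight down to its hard stop, where it measured level, and handed the job in at about 10.5 s still holding it with a steady push of about 4 N.

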